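Feed a broken firebrick through the dust flap of a grog crusher

ROBOT

A 7-joint arm with a two-finger parallel gripper is mounted at the origin on the work surface. World frame = base frame: x ahead of the robot, y to its left, z up, the work surface at z = 0. Lengths are in m, angles in rad, forces in N, time in s.
With the tool pointing down it reaches from about 0.4 to 0.925 m from the base axis. Payload 4.1 kg.
Tool frame: the origin (TCP) lies at the very end of the fingers, on their centre line; the grasp point (between the pads) lies 19 mm behind it; z points along the fingers, y is the line along which they close (so a half turn about z gives the same grasp; the last joint's range is limited). The gripper opens to 85 mm and grips with 20 to 120 N. Pads are 22 mm wide; open, the fingers measure 114 mm over their backs; the gripper's body (76 mm by 85 mm) begins 54 mm behind the grasp point. The pads swing forward as they close: fully open they stand 13 mm farther back than shut.
Start: joints at [1.218, 0.398, 0.045, 1.537, -0.019, 1.207, -0.051], TCP at [0.163, -0.629, 0.231] pointing down, gripper open.
Joint ranges: [-2.82, 2.82], [-0.49, 2.23], [-1.37, 1.46], [0, 2.46], [-1.36, 4.5], [0.23, 2], [-2.94, 2.94]. Speed limits (rad/s): [2.57, 2.57, 3.14, 3.14, 3.14, 3.14, 3.14].

INTERFACE

Orientations are given as a unit quaternion [x, y, z, w].
In Python, from bench import read_state, get_image, workorder, spot_in, masks_of, tip_of gives the robot as it stands.
- The arm moves only by the tool carry_out, never from a script. Its argument "rows" is a list of rows, each a list of 7 numbers: the opening in per cent of the stroke, from 0 (shut) to 100 (fully open), then the shift along the tool's x, y, z in cm, then the turn, a rotation vector about the tool's x, y, z in degrees. In form: [[hand, tx, ty, tz, ax, ay, az], ...]. A call has 1 to 20 rows; each row shifts and turns the commanded pose from where the row before left it, along the tool's axes as they then stand; what a row does not reach is not made up. A row lasts 1/10 s, in which the tool goes at most 50 mm and 8.59 degrees, less where a joint would pass 70% of its speed; a pose out of reach is approached as far as the arm can. A call with a gripper value outside its range is refused whole. The fingers move at their own pace and stop on an object; "newtons" is the grip in N (left out, the last holds). Time passes only in rows, so rows that do not move let the fingers close. It gives the time, the measured TCP pose, the force, the opening and the grip force at its end, in the units of the state.
- read_state(): the state, without advancing time (a new reading comes with each control period).
- get_image(name): name is "scene" or "top" or "wrist"; returns a dict with "img" (384x512x3 uint8, red, green, blue), "fx", "fy", "cx", "cy" (pixels), "origin" and "rotation" of the camera in the world; the wrist camera has in their place "T_tool_cam" (4x4, takes a point from camera to tool coordinates, whose origin is the TCP and whose axes are the flange's). Camera axes: x right, y down, z forward; pixel columns grow to the right and rows downward; lengths in m; the calibration is good to about 2 mm. A picture is of the moment at which its call begins: read the wrist's pose just before it. There is no depth.
- workorder.finish_job(): hands the job in; it is judged then, once.
Trained networks look in a picture, given as the dict that the camera call returned (one of the last four; its "shot" number tells which), for a name from the list of things; names that differ only in an ending like _2 or _b are one class to them, and where a whole thing is asked for, a point or a joint stands for the part that bears it (a point fixed in the world has none). Each returns a list of dicts, best first, with "confidence" (0 to 1); they miss things now and then, are a little off and sometimes report something else, mostly with a low value. They report only what shows in the picture. A call takes as long as a camera call. They do not tell look-alikes from the thing itself.
- spot_in(picture, target): "rect" ([left, top, width, height] in pixels, round what is visible of it).
- masks_of(picture, target): "region" (384x512 bool, what is visible of it) and "rect" ([left, top, width, height] in pixels, round what is visible of it).
- tip_of(picture, target): "pixel" ([column, row] in pixels: a listed point, or the origin of a listed thing).
The state is a dict: "time": time; "joint_positions": joint angles; "joint_velocities": joint speeds; "effort": joint torques, N m; "eef_pos": TCP position; "tcp_rot": TCP orientation; "contact_force": force on the tool from outside, world axes, zero at the start; "ft_torque": the same for the moment, N m; "opening": finger opening in m; "grip_force": force on a finger pad.
Only numpy, scipy, OpenCV 4.12 (cv2) and the standard library are available. Lean on these libraries where they do the work, as an engineer would, in place of code of your own. Each camera call takes 0.05 s, during which the arm holds its last target. There are 200 camera calls.

TASK

The broken piece of firebrick on the crusher's feed tray is to be ground into grog. Push it along the tray with your fingertips, in through the yellow dust flap and on until it tips over the sill and drops into the crusher, then draw your fingers back out so that the flap swings shut behind it. Only push the piece, never pick it up, and leave the bowl, the jar and the hammer where they are.

Things in the scene. Friction and masses are not known exactly. Their poses are not given: they have to be found in the camera images.
- crusher: Green bench jaw crusher with black flywheels, fixed; position and heading differ from run to run. Origin on the bench below the flap, +x = level feeding direction (into the machine), +y to the left looking that way, z up. The mm coordinates given below are in this frame. Past x = 160 its housing and flywheels rise to z = 375; before that nothing stands above z = 275.
- tray_end (a point): Middle of the open outer end of the level steel feed tray, on its floor, at (-256, 0, 180). The tray floor runs on level from here under the flap to the sill; no wall at this end. Rims 20 high along both sides, inner faces at y = +-81, as far as x = -62; from there guides close in to the doorway. A piece pushed off-centre turns and can jam in them; two fingertips side by side keep it straight.
- doorway (a point): Middle of the doorway's threshold, on the tray floor, at (6, 0, 180). Clear width y = -65 to +65; clear height 72, up to the hinge rod (8 thick, axis at z = 256) from which the yellow flap hangs. Behind the doorway, side walls (top z = 256) and a flat hood of clear plastic (z = 258 to 266) run on inwards to x = 215.
- sill (a point): Middle of the sill, the inner end of the tray floor, at (62, 0, 180), 56 past the flap. Beyond it a chute falls at 54 degrees to the jaws. A piece tips in by itself once its centre of mass is past the sill; its sawn end is then about 14 inside the doorway, so the pushing fingertips must follow 15 to 25 mm through it, leaning forward 30 to 45 degrees to pass under the hinge rod.
- flap (a joint): Yellow sheet aluminium dust flap, 124 wide, 72 long, 3 thick, 60 g, swinging freely on the rod at the top of the doorway. 0 = hanging shut (a stop keeps it from swinging outwards); grows as its lower edge is pushed inwards and up, at most 1.45 rad. A push of under 1 N opens it; it falls shut by its own weight in under a second.
- flap_edge (a point): Middle of the flap's lower edge, 4 mm above the tray floor when shut.
- brick_mid (a point): Centre, half-way up, of the pale salmon-buff slab of firebrick, 97 long, 74 wide, 32 high, 0.3 to 0.55 kg, lying flat and loose on the tray. Its own +x points within 0.35 rad of the feeding direction, z up. Straight sawn end (full width) at its x = -48; irregular broken end at x = +46, towards the flap; centre of mass at x = -5. Friction on the tray about 0.5 to 0.7.
- brick: The same piece of firebrick, with the origin at the centre of its underside (16 mm below brick_mid).
- bowl: Bystander: blue glazed bowl, 124 across, 55 high, standing on the bench beyond the open end of the tray. Origin at the centre of its foot.
- jar: Bystander: terracotta-coloured glaze jar with a white cap, 72 across, 95 high, standing on the bench beside the tray (on the +y side of the crusher). Origin at the centre of its underside.
- hammer: Bystander: hammer lying on the bench, beyond the open end of the tray, 260 long, 26 high, its head 78 across. Origin below the middle of its length.
There are look-alikes about, which are no part of the job. What is meant by the brick is not blue, grey or purple, and is the larger of those in its own colour.

How it is judged:
By the outcome, as a careful person would: the job done as asked, in the order asked, and still so for the second after the job is handed in, with the robot touching nothing.
It also fails if it takes over 42 s, if anything falls off the work surface, if the arm or the gripper's body presses on something with over 40 N, if the wrist force passes 120 N, or if a joint passes its speed limit or range.

## Working session

There is one attempt and no reset: what is moved stays moved. The work goes in short steps, Python scripts to look and compute and a tool call to move; the robot and the scene stay as the last step left them, time stands still between calls to the robot, and variables do not carry over. Pictures are saved under pics/ and viewed, at most 10 in all, crops included, and the job is handed in when it is done.

Besides the shell and the picture viewer there is one more tool, called after ">>>" as a command line: name --pt "numbers of a row" for each row, then --argument value for the rest. carry_out: Moves the arm, as the interface text tells. Its arguments: {"type":"object","properties":{"rows":{"type":"array","items":{"type":"array","items":{"type":"number"}}},"newtons":{"type":"number"}},"required":["rows"]}

```bash
mkdir -p pics; ls
cat > h.py <<'E'
import numpy as np,cv2
from bench import *
from scipy.spatial.transform import Rotation as R
def ray(p,px):
    d=np.array([(px[0]-p['cx'])/p['fx'],(px[1]-p['cy'])/p['fy'],1.]);return np.array(p['origin']),np.array(p['rotation'])@d
def atz(p,px,z):
    o,d=ray(p,px);return o+d*(z-o[2])/d[2]
def proj(p,X):
    c=np.array(p['rotation']).T@(np.array(X)-p['origin']);return [p['cx']+p['fx']*c[0]/c[2],p['cy']+p['fy']*c[1]/c[2]]
def tri(ps,pxs):
    A=np.zeros((3,3));b=np.zeros(3)
    for p,x in zip(ps,pxs):
        o,d=ray(p,x);d/=np.linalg.norm(d);M=np.eye(3)-np.outer(d,d);A+=M;b+=M@o
    return np.linalg.solve(A,b)
E
python3 - <<'E'
from h import *
s=read_state();print(s['time'],s['eef_pos'],s['tcp_rot'],s['opening'])
P={n:get_image(n) for n in('scene','top')}
for n,p in P.items():
    cv2.imwrite(f'pics/{n}0.png',p['img'][:,:,::-1]);print(n,np.round(p['origin'],3))
    for t in('tray_end','doorway','sill','flap_edge','brick_mid','brick','bowl','jar','hammer','crusher'):
        z=dict(tray_end=.18,doorway=.18,sill=.18,flap_edge=.184,brick_mid=.196,brick=.18).get(t,0)
        print(t,[(np.round(d['pixel'],1).tolist(),round(d['confidence'],2),np.round(atz(p,d['pixel'],z),3).tolist()) for d in tip_of(p,t)[:4]])
E
```

```text
pics
0.0 [ 0.1630679  -0.62855505  0.23022773] [ 9.91950289e-01  1.26623926e-01 -1.95585056e-04 -9.83160295e-04] 0.08566067891620556
scene [1.269 0.884 0.931]Traceback (most recent call last):
  File "<stdin>", line 8, in <module>
  File "h.py", line 7, in atz
    o,d=ray(p,px);return o+d*(z-o[2])/d[2]
        ~~~^^^^^^
  File "h.py", line 5, in ray
    d=np.array([(px[0]-p['cx'])/p['fx'],(px[1]-p['cy'])/p['fy'],1.]);return np.array(p['origin']),np.array(p['rotation'])@d
                                                                                                  ~~~~~~~~~~~~~~~~~~~~~~~^~
ValueError: matmul: Input operand 1 has a mismatch in its core dimension 0, with gufunc signature (n?,k),(k,m?)->(n?,m?) (size 3 is different from 4)
```

```bash
sed -i "s/np.array(p\['rotation'\])/R.from_quat(p['rotation']).as_matrix()/" h.py
cat > look.py <<'E'
from h import *
import sys
s=read_state();print(s['time'])
P={n:get_image(n) for n in('scene','top')}
for n,p in P.items():
    cv2.imwrite(f'pics/{n}{sys.argv[1]}.png',p['img'][:,:,::-1]);print(n,np.round(p['origin'],3))
    for t in('tray_end','doorway','sill','flap_edge','brick_mid','brick','bowl','jar','hammer','crusher'):
        z=dict(tray_end=.18,doorway=.18,sill=.18,flap_edge=.184,brick_mid=.196,brick=.18).get(t,0)
        print(t,[(np.round(d['pixel'],1).tolist(),round(d['confidence'],2),np.round(atz(p,d['pixel'],z),3).tolist()) for d in tip_of(p,t)[:4]])
E
python3 look.py 0
```

```text
0.15
scene [1.269 0.884 0.931]
tray_end [([283.2, 210.4], 0.86, [0.513, 0.276, 0.18]), ([211.6, 171.7], 0.16, [0.514, 0.009, 0.18])]
doorway [([212.8, 176.0], 0.69, [0.526, 0.028, 0.18])]
sill [([196.2, 166.1], 0.93, [0.524, -0.046, 0.18])]
flap_edge [([208.6, 173.3], 0.75, [0.529, 0.014, 0.184])]
brick_mid [([100.8, 223.3], 0.81, [0.868, -0.003, 0.196]), ([345.5, 225.4], 0.71, [0.473, 0.435, 0.196]), ([246.9, 186.3], 0.63, [0.514, 0.15, 0.196]), ([136.1, 251.3], 0.6, [0.868, 0.143, 0.196])]
brick [([279.7, 213.4], 0.6, [0.528, 0.277, 0.18]), ([102.6, 222.8], 0.58, [0.855, -0.021, 0.18]), ([243.9, 190.4], 0.56, [0.517, 0.141, 0.18]), ([135.4, 258.2], 0.56, [0.874, 0.144, 0.18])]
bowl [([289.7, 310.1], 0.77, [0.628, 0.401, 0.0]), ([216.3, 225.1], 0.49, [0.525, 0.028, 0.0])]
jar [([203.3, 282.0], 0.57, [0.71, 0.174, 0.0])]
hammer [([347.3, 270.8], 0.94, [0.418, 0.428, 0.0]), ([199.0, 165.6], 0.31, [0.336, -0.264, 0.0])]
crusher [([217.1, 225.9], 0.8, [0.526, 0.032, 0.0])]
top [0.302 0.123 1.51 ]
tray_end [([206.0, 183.9], 0.92, [0.528, 0.276, 0.18])]
doorway [([299.3, 185.4], 0.59, [0.525, 0.012, 0.18]), ([295.3, 183.9], 0.33, [0.529, 0.023, 0.18])]
sill [([317.1, 184.3], 0.64, [0.528, -0.039, 0.18])]
flap_edge [([299.2, 183.6], 0.53, [0.53, 0.012, 0.184])]
brick_mid [([368.3, 119.5], 0.98, [0.714, -0.186, 0.196]), ([302.7, 120.8], 0.83, [0.71, 0.002, 0.196]), ([198.0, 272.2], 0.75, [0.282, 0.29, 0.196]), ([250.4, 184.1], 0.71, [0.525, 0.15, 0.196])]
brick [([200.9, 268.8], 0.93, [0.291, 0.284, 0.18]), ([250.9, 186.2], 0.85, [0.522, 0.148, 0.18]), ([253.0, 244.1], 0.77, [0.359, 0.141, 0.18]), ([308.2, 122.2], 0.75, [0.71, -0.016, 0.18])]
bowl [([174.2, 161.7], 0.88, [0.631, 0.401, 0.0])]
jar [([243.9, 138.6], 0.83, [0.709, 0.176, 0.0])]
hammer [([164.1, 224.9], 0.7, [0.426, 0.427, 0.0])]
crusher []
```

View pics/scene0.png

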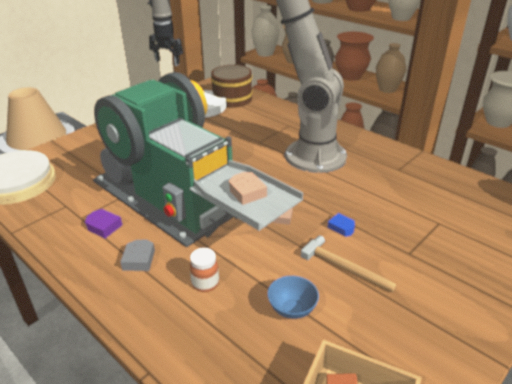

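View pics/top0.png

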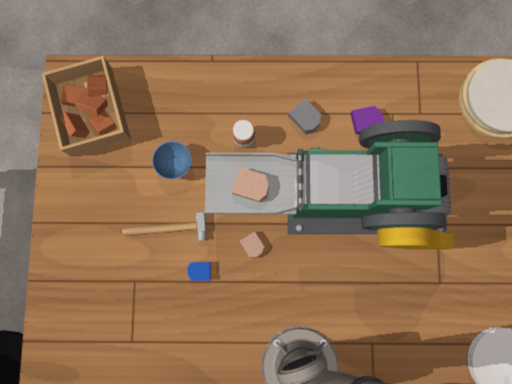

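Scene (247,187) and top (251,185) both show the salmon slab on the tray. The crusher feeds toward world -y. Things that could be taken for it in the top picture are the small pink piece (252,245), grey (305,117), purple (367,120), blue (200,271) and the red bricks in the box (85,100). I choose the one at (251,185).

```bash
cat > meas.py <<'E'
from h import *
import sys
S=get_image('scene');T=get_image('top')
for t in('tray_end','doorway','sill','flap_edge'):
    a=tip_of(S,t);b=tip_of(T,t)
    if a and b: print(t,np.round(tri([S,T],[a[0]['pixel'],b[0]['pixel']]),3))
for d in masks_of(T,'brick'):
    m=d['region'].astype(np.uint8);c=max(cv2.findContours(m,0,2)[0],key=cv2.contourArea)
    w=np.array([atz(T,q[0],.212)[:2] for q in c]).astype(np.float32)
    (cx,cy),wh,ang=cv2.minAreaRect(w);print(d['rect'],round(d['confidence'],2),np.round([cx,cy],3),np.round(wh,3),round(ang,1))
im=T['img'][:,:,::-1][140:260,190:330]
cv2.imwrite(f'pics/crop{sys.argv[1]}.png',cv2.resize(im,None,fx=5,fy=5,interpolation=cv2.INTER_CUBIC))
# tray outline check: predicted rims
for y in(-.081,.081):
    print([np.round(proj(T,[.527+y,.276-k,.2])).tolist() for k in(0,.19)])
E
python3 meas.py 1
```

```text
tray_end [0.529 0.28  0.187]
doorway [0.526 0.016 0.183]
sill [ 0.527 -0.036  0.183]
flap_edge [0.521 0.257 0.318]
[189.4, 259.7, 20.4, 22.7] 0.96 [0.284 0.288] [0.045 0.059] 1.3
[230.8, 169.1, 38.1, 31.6] 0.86 [0.519 0.147] [0.096 0.079] 74.6
[351.1, 102.4, 28.1, 31.7] 0.77 [ 0.716 -0.172] [0.063 0.092] 26.2
[239.5, 231.4, 25.5, 24.7] 0.66 [0.353 0.142] [0.062 0.05 ] 31.4
[[204.0, 212.0], [273.0, 212.0]]
[[206.0, 155.0], [273.0, 155.0]]
```

View pics/crop1.png

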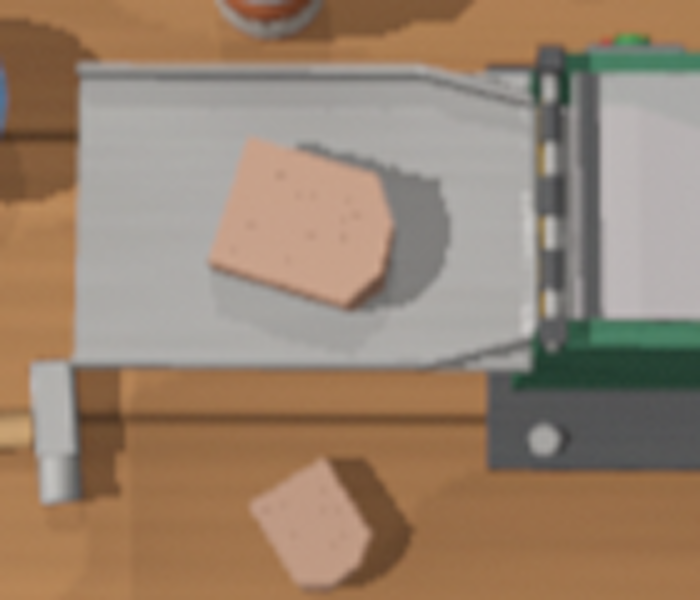

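>>> carry_out --pt "50 0 0 -4 0 0 0" --pt "50 0 0 -5 0 0 0" --pt "50 0 0 -5 0 0 0" --pt "50 0 0 -5 0 0 0" --pt "50 0 0 -5 0 0 0" --pt "50 0 0 -2 0 0 0"

```text
time: 2.4
eef_pos: [0.1633, -0.6298, 0.4977]
tcp_rot: [0.992, 0.127, 0.001, 0.005]
contact_force: [-0.2, 0.1, 0.5]
opening: 0.0429
grip_force: 0.0
```

The crop confirms the large slab on the tray. Its sawn end runs from crop (250,137) to (210,265), so the piece is yawed about 17° with its nose toward -x. Its end middle is at about (0.535, 0.188). The smaller pink piece is on the bench. The tray axis is x≈0.527 along -y. I'll swing over the crusher at z≈0.5.

>>> carry_out --pt "50 4.05 -1.36 0 0 0 -2.9" --pt "50 4.05 -1.36 0 0 0 -2.9" --pt "50 4.05 -1.36 0 0 0 -2.9" --pt "50 4.05 -1.36 0 0 0 -2.9" --pt "50 4.05 -1.36 0 0 0 -2.9" --pt "50 4.05 -1.36 0 0 0 -2.9" --pt "50 4.05 -1.36 0 0 0 -2.9" --pt "50 4.05 -1.36 0 0 0 -2.9" --pt "50 4.05 -1.36 0 0 0 -2.9" --pt "50 4.05 -1.36 0 0 0 -2.9" --pt "50 4.05 -1.36 0 0 0 -2.9" --pt "50 4.05 -1.36 0 0 0 -2.9" --pt "50 4.05 -1.36 0 0 0 -2.9"

```text
time: 3.7
eef_pos: [0.5107, -0.2066, 0.4913]
tcp_rot: [0.897, 0.441, 0.0, 0.0]
contact_force: [-0.1, -0.5, -0.2]
opening: 0.043
grip_force: 0.0
```

```bash
cat > st.py <<'E'
from h import *
s=read_state();M=R.from_quat(s['tcp_rot']).as_matrix()
print(s['time'],np.round(s['joint_positions'],2));print(np.round(s['eef_pos'],4));print(np.round(M,3));print(np.round(s['contact_force'],1))
E
python3 st.py
```

```text
3.7 [ 0.59  0.16 -0.34  1.3   0.05  1.69 -0.4 ]
[ 0.5107 -0.2066  0.4913]
[[ 0.611  0.792  0.   ]
 [ 0.792 -0.611 -0.   ]
 [-0.     0.    -1.   ]]
[-0.1 -0.5 -0.2]
```

>>> carry_out --pt "50 4.05 -1.36 0 0 0 -2.9" --pt "50 4.05 -1.36 0 0 0 -2.9" --pt "50 4.05 -1.36 0 0 0 -2.9" --pt "50 4.05 -1.36 0 0 0 -2.9" --pt "50 4.05 -1.36 0 0 0 -2.9" --pt "50 4.05 -1.36 0 0 0 -2.9" --pt "50 4.05 -1.36 0 0 0 -2.9" --pt "50 4.05 -1.36 0 0 0 -2.9" --pt "50 4.05 -1.36 0 0 0 -2.9" --pt "50 4.05 -1.36 0 0 0 -2.9" --pt "50 4.05 -1.36 0 0 0 -2.9" --pt "50 4.05 -1.36 0 0 0 -2.9" --pt "50 4.05 -1.36 0 0 0 -2.9" --pt "50 0 0 0 0 0 0"

```text
time: 5.1
eef_pos: [0.5227, 0.3441, 0.4906]
tcp_rot: [0.703, 0.711, 0.0, -0.003]
contact_force: [-0.6, -0.1, 0.4]
opening: 0.0428
grip_force: 0.0
```

```bash
python3 st.py
```

```text
5.1 [-0.17  0.36 -0.73  1.11  0.24  1.76 -0.81]
[0.5227 0.3441 0.4906]
[[-0.012  1.    -0.004]
 [ 1.     0.012  0.004]
 [ 0.004 -0.004 -1.   ]]
[-0.6 -0.1  0.4]
```

>>> carry_out --pt "50 0 0.2 0 0 0 0.7" --pt "50 0 0 0 0 -6.7 0" --pt "50 0 0 0 0 -6.7 0" --pt "50 0 0 0 0 -6.7 0" --pt "50 0 0 0 0 -6.7 0" --pt "50 0 0 0 0 -6.7 0" --pt "50 0 0 0 0 -6.7 0" --pt "50 0 0 0 0 0 0"

```text
time: 5.9
eef_pos: [0.5442, 0.33, 0.4553]
tcp_rot: [0.696, 0.685, -0.172, 0.129]
contact_force: [-0.1, -0.1, -1.2]
opening: 0.0431
grip_force: 0.0
```

```bash
python3 st.py
```

```text
5.9 [-0.86  0.53  0.21  0.95  0.2   1.99 -0.62]
[0.5442 0.33   0.4553]
[[ 0.003  0.998 -0.063]
 [ 0.91  -0.029 -0.414]
 [-0.415 -0.056 -0.908]]
[-0.1 -0.1 -1.2]
```

```bash
cat > go.py <<'E'
from h import *
import sys
x,y,z,lean=map(float,sys.argv[1:5])
s=read_state();M=R.from_quat(s['tcp_rot']).as_matrix();l=np.radians(lean)
zt=np.array([0,-np.sin(l),-np.cos(l)]);Mt=np.c_[np.cross([1,0,0],zt),[1,0,0],zt]
d=M.T@(np.array([x,y,z])-s['eef_pos'])
print('t',s['time'],'q',np.round(s['joint_positions'],2),'p',np.round(s['eef_pos'],4))
print('shift cm',np.round(d*100,2),'turn',np.round(np.degrees(R.from_matrix(M.T@Mt).as_rotvec()),1),'shift after turn',np.round(Mt.T@M@d*100,2))
E
python3 go.py .527 .29 .27 24
```

```text
t 5.9 q [-0.86  0.53  0.21  0.95  0.2   1.99 -0.62] p [0.5442 0.33   0.4553]
shift cm [ 4.05 -0.56 18.59] turn [-3.6  0.5 -0.2] shift after turn [ 3.88 -1.72 18.55]
```

>>> carry_out --pt "50 0 0 0 -3.6 0.5 -0.2" --pt "50 0.65 -0.3 3.1 0 0 0" --pt "50 0.65 -0.3 3.1 0 0 0" --pt "50 0.65 -0.3 3.1 0 0 0" --pt "50 0.65 -0.3 3.1 0 0 0" --pt "50 0.65 -0.3 3.1 0 0 0" --pt "50 0.65 -0.3 3.1 0 0 0" --pt "50 0 0 0 0 0 0"

```text
time: 6.7
eef_pos: [0.5218, 0.2924, 0.2677]
tcp_rot: [0.689, 0.695, -0.148, 0.143]
contact_force: [-0.3, -0.9, -0.4]
opening: 0.0426
grip_force: 0.0
```

```bash
python3 go.py .527 .28 .25 38
```

```text
t 6.7 q [-0.87  0.45  0.17  1.46  0.23  1.52 -0.74] p [0.5218 0.2924 0.2677]
shift cm [-0.43  0.53  2.12] turn [ -0.2 -14.3   0.7] shift after turn [0.11 0.52 2.16]
```

>>> carry_out --pt "50 0 0 0 0 -5 0.2" --pt "50 0 0 0 0 -5 0.2" --pt "50 0 0.2 0.7 0 -4.3 0.3" --pt "50 0.05 0.3 1.4 0 0 0" --pt "50 0 0 0 0 0 0"

```text
time: 7.2
eef_pos: [0.5296, 0.2808, 0.2532]
tcp_rot: [0.671, 0.667, -0.229, 0.23]
contact_force: [0.9, -0.5, 0.5]
opening: 0.0429
grip_force: 0.0
```

```bash
python3 go.py .527 .245 .193 38
python3 - <<'E'
from h import *
p=get_image('wrist');cv2.imwrite('pics/w2.png',p['img'][:,:,::-1]);print(np.round(p['T_tool_cam'],3))
E
```

```text
t 7.2 q [-0.94  0.57  0.21  1.4   0.36  1.64 -0.8 ] p [0.5296 0.2808 0.2532]
shift cm [ 0.86 -0.26  6.95] turn [-0.  -0.2 -0.3] shift after turn [ 0.89 -0.26  6.95]
[[ 0.    -0.962 -0.275  0.07 ]
 [ 1.     0.    -0.001  0.001]
 [ 0.001 -0.275  0.962 -0.143]
 [ 0.     0.     0.     1.   ]]
```

View pics/w2.png

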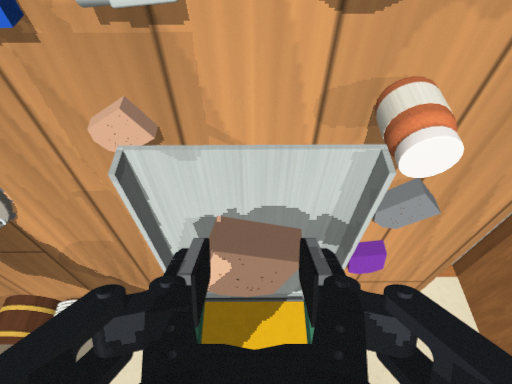

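The wrist view shows the tray squarely ahead (rims at columns 110 and 395), the slab around (255,255) and the yellow flap at (250,322), with the fingers centred on the axis. I'll go down behind the slab.

>>> carry_out --pt "50 0.2 0 2 0 0 -0.3" --pt "50 0.2 -0.1 2 0 0 0" --pt "50 0.2 -0.1 1.5 0 0 0" --pt "50 0.2 -0.1 1 0 0 0" --pt "50 0.1 0 0.5 0 0 0" --pt "50 0 0 0 0 0 0"

```text
time: 7.85
eef_pos: [0.5264, 0.2461, 0.1932]
tcp_rot: [0.669, 0.669, -0.229, 0.229]
contact_force: [0.9, -0.1, 0.2]
opening: 0.0426
grip_force: 0.0
```

```bash
python3 go.py .527 .145 .192 38;python3 st.py|tail -1
```

```text
t 7.85 q [-0.92  0.57  0.21  1.53  0.37  1.5  -0.82] p [0.5264 0.2461 0.1932]
shift cm [-7.92  0.05  6.29] turn [ 0.1 -0.2  0. ] shift after turn [-7.89  0.06  6.32]
[ 0.9 -0.1  0.2]
```

>>> carry_out --pt "50 -0.475 0 0.375 0 0 0" --pt "50 -0.475 0 0.375 0 0 0" --pt "50 -0.475 0 0.375 0 0 0" --pt "50 -0.475 0 0.375 0 0 0" --pt "50 -0.475 0 0.375 0 0 0" --pt "50 -0.475 0 0.375 0 0 0" --pt "50 -0.475 0 0.37 0 0 0" --pt "50 -0.475 0 0.37 0 0 0" --pt "50 -0.475 0 0.37 0 0 0" --pt "50 -0.475 0 0.37 0 0 0" --pt "50 -0.475 0 0.37 0 0 0" --pt "50 -0.475 0 0.37 0 0 0" --pt "50 -0.475 0 0.37 0 0 0" --pt "50 -0.475 0 0.37 0 0 0"

```text
time: 9.25
eef_pos: [0.5263, 0.1615, 0.1925]
tcp_rot: [0.668, 0.67, -0.229, 0.23]
contact_force: [-0.9, 2.6, 1.2]
opening: 0.0425
grip_force: 1.6
```

```bash
python3 go.py .527 .062 .192 38;python3 st.py|tail -1
python3 - <<'E'
from h import *
p=get_image('top');S=get_image('scene')
a=cv2.resize(p['img'][130:240,200:345],None,fx=4,fy=4,interpolation=2);b=cv2.resize(S['img'][120:230,160:305],None,fx=4,fy=4,interpolation=2)
b=b[:,:a.shape[1]];cv2.imwrite('pics/c3.png',cv2.resize(np.vstack([a,b]),None,fx=.68,fy=.68)[:,:,::-1])
E
```

```text
t 9.25 q [-0.86  0.49  0.24  1.68  0.42  1.41 -0.77] p [0.5263 0.1615 0.1925]
shift cm [-7.84  0.05  6.14] turn [ 0.1 -0.2  0.1] shift after turn [-7.82  0.07  6.16]
[-0.9  2.6  1.2]
```

View pics/c3.png

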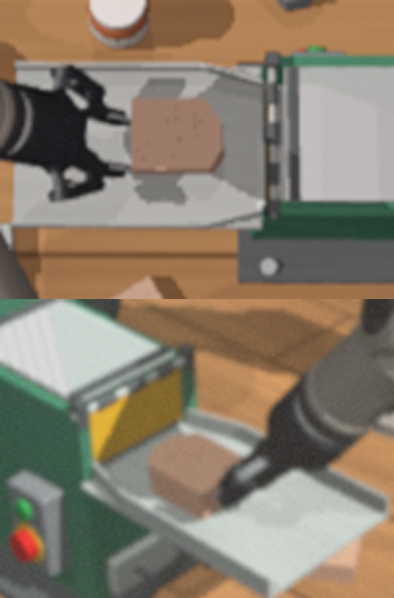

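The slab is now straight against both fingertips, about 8 mm to the +x side of the axis and well inside the ±65 doorway. I'll keep pushing.

>>> carry_out --pt "50 -0.475 0 0.37 0 0 0" --pt "50 -0.475 0 0.37 0 0 0" --pt "50 -0.475 0 0.37 0 0 0" --pt "50 -0.475 0 0.37 0 0 0" --pt "50 -0.475 0 0.37 0 0 0" --pt "50 -0.475 0 0.37 0 0 0" --pt "50 -0.475 0 0.37 0 0 0" --pt "50 -0.475 0 0.37 0 0 0" --pt "50 -0.475 0 0.37 0 0 0" --pt "50 -0.475 0 0.37 0 0 0" --pt "50 -0.475 0 0.37 0 0 0" --pt "50 -0.475 0 0.37 0 0 0" --pt "50 -0.475 0 0.37 0 0 0" --pt "50 -0.475 0 0.37 0 0 0" --pt "50 -0.475 0 0.37 0 0 0" --pt "50 -0.475 0 0.37 0 0 0" --pt "50 -0.475 0 0.37 0 0 0" --pt "50 -0.475 0 0.37 0 0 0"

```text
time: 11.15
eef_pos: [0.5266, 0.0533, 0.1924]
tcp_rot: [0.668, 0.67, -0.229, 0.23]
contact_force: [-0.2, 4.5, 2.8]
opening: 0.0427
grip_force: 2.5
```

```bash
cat > pic.py <<'E'
from h import *
import sys
p=get_image('top');S=get_image('scene')
a=cv2.resize(p['img'][130:240,200:345],None,fx=4,fy=4,interpolation=2);b=cv2.resize(S['img'][120:230,160:305],None,fx=4,fy=4,interpolation=2)
cv2.imwrite(f'pics/{sys.argv[1]}.png',cv2.resize(np.vstack([a,b]),None,fx=.68,fy=.68)[:,:,::-1])
E
python3 go.py .527 .0 .192 40;python3 st.py|tail -1;python3 pic.py c4
```

```text
t 11.15 q [-0.76  0.41  0.29  1.81  0.48  1.3  -0.69] p [0.5266 0.0533 0.1924]
shift cm [-4.18  0.02  3.3 ] turn [ 0.1 -2.2  0.1] shift after turn [-4.06  0.04  3.45]
[-0.2  4.5  2.8]
```

View pics/c4.png

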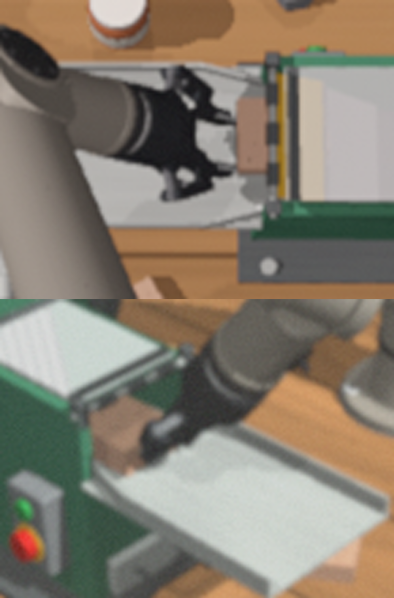

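The flap is open over the slab and the slab is going in straight. I'll go on in smaller steps.

>>> carry_out --pt "50 -0.395 0 0.31 0 0 0" --pt "50 -0.395 0 0.31 0 0 0" --pt "50 -0.395 0 0.31 0 0 0" --pt "50 -0.395 0 0.31 0 0 0" --pt "50 -0.395 0 0.31 0 0 0" --pt "50 -0.395 0 0.31 0 0 0" --pt "50 -0.395 0 0.31 0 0 0" --pt "50 -0.395 0 0.31 0 0 0" --pt "50 -0.395 0 0.31 0 0 0"

```text
time: 12.15
eef_pos: [0.5267, 0.0082, 0.1922]
tcp_rot: [0.668, 0.67, -0.229, 0.23]
contact_force: [-0.6, 5.8, 4.0]
opening: 0.0428
grip_force: 2.7
```

```bash
python3 go.py .527 -.01 .192 38;python3 st.py|tail -1
```

```text
t 12.15 q [-0.72  0.38  0.32  1.86  0.51  1.25 -0.65] p [0.5267 0.0082 0.1922]
shift cm [-1.43  0.02  1.13] turn [ 0.1 -0.2  0.1] shift after turn [-1.43  0.03  1.13]
[-0.6  5.8  4. ]
```

Still pushing, with 5.8 N along the tray. I'll go another 8 mm, then hold.

>>> carry_out --pt "50 -0.24 0 0.185 0 0 0" --pt "50 -0.24 0 0.185 0 0 0" --pt "50 -0.24 0 0.185 0 0 0" --pt "50 0 0 0 0 0 0" --pt "50 0 0 0 0 0 0"

```text
time: 12.65
eef_pos: [0.5256, -0.0026, 0.1918]
tcp_rot: [0.669, 0.669, -0.231, 0.229]
contact_force: [0.8, 1.2, 0.2]
opening: 0.0427
grip_force: 0.0
```

```bash
python3 go.py .527 -.01 .192 38;python3 st.py|tail -1;python3 pic.py c5
```

```text
t 12.65 q [-0.71  0.37  0.32  1.87  0.52  1.24 -0.64] p [ 0.5256 -0.0026  0.1918]
shift cm [-0.6   0.14  0.44] turn [-0.1 -0.   0. ] shift after turn [-0.59  0.14  0.44]
[0.8 1.2 0.2]
```

View pics/c5.png

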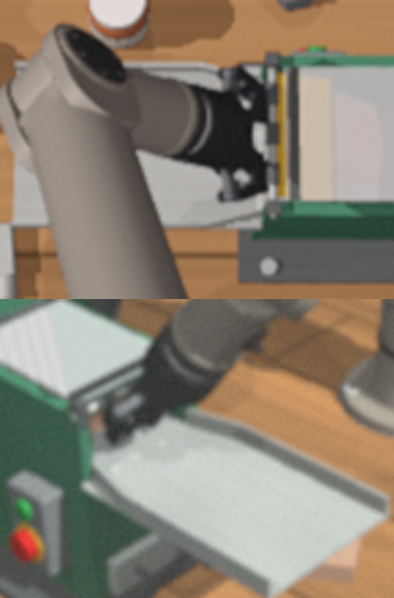

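The push force has dropped to about 1 N. A pale pink patch shows through the clear hood past the sill at crop (360,130). I'll hold briefly and look at it enlarged before drawing back.

>>> carry_out --pt "50 0 0 0 0 0 0" --pt "50 0 0 0 0 0 0" --pt "50 0 0 0 0 0 0" --pt "50 0 0 0 0 0 0"

```text
time: 13.15
eef_pos: [0.5266, -0.0007, 0.192]
tcp_rot: [0.668, 0.67, -0.229, 0.23]
contact_force: [0.2, 0.8, 0.2]
opening: 0.0427
grip_force: 0.1
```

```bash
python3 - <<'E'
from h import *
p=get_image('top');cv2.imwrite('pics/c6.png',cv2.resize(p['img'][140:220,285:385],None,fx=5,fy=5,interpolation=2)[:,:,::-1])
for n in('brick','flap'): print(n,[(np.round(d['rect']).tolist(),round(d['confidence'],2)) for d in spot_in(p,n)])
E
python3 st.py|tail -1
```

```text
brick [([349.0, 102.0, 34.0, 33.0], 0.84), ([188.0, 262.0, 22.0, 20.0], 0.83), ([291.0, 103.0, 30.0, 33.0], 0.6)]
flap [([297.0, 158.0, 7.0, 44.0], 0.49)]
[ 0.3  0.1 -0.1]
```

View pics/c6.png

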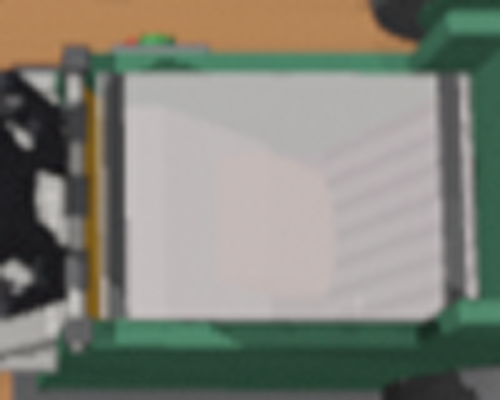

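The slab is down the chute, at crop (275,225), well past the sill. I'll draw straight back.

>>> carry_out --pt "50 0.6 0 -0.47 0 0 0" --pt "50 0.8 0 -0.63 0 0 0" --pt "50 1 0 -0.79 0 0 0" --pt "50 1.2 0 -0.95 0 0 0" --pt "50 1.2 0 -0.95 0 0 0" --pt "50 1.2 0 -0.95 0 0 0" --pt "50 1.2 0 -0.95 0 0 0" --pt "50 1.2 0 -0.95 0 0 0" --pt "50 1.2 0 -0.95 0 0 0" --pt "50 1.0 0 -1.5 0 0 0" --pt "50 0.5 0 -2 0 0 0" --pt "50 0 0 -2 0 0 0" --pt "50 0 0 -1 0 0 0" --pt "50 0 0 0 0 0 0" --pt "50 0 0 0 0 0 0" --pt "50 0 0 0 0 0 0" --pt "50 0 0 0 0 0 0" --pt "50 0 0 0 0 0 0"

```text
time: 15.1
eef_pos: [0.5261, 0.1728, 0.235]
tcp_rot: [0.668, 0.669, -0.229, 0.229]
contact_force: [-0.5, 0.5, -0.1]
opening: 0.0429
grip_force: 0.0
```

```bash
python3 st.py;python3 pic.py c7
```

```text
15.1 [-0.87  0.46  0.24  1.62  0.41  1.5  -0.75]
[0.5261 0.1728 0.235 ]
[[-0.001  1.     0.001]
 [ 0.789  0.001 -0.614]
 [-0.614 -0.    -0.789]]
[-0.5  0.5 -0.1]
```

View pics/c7.png

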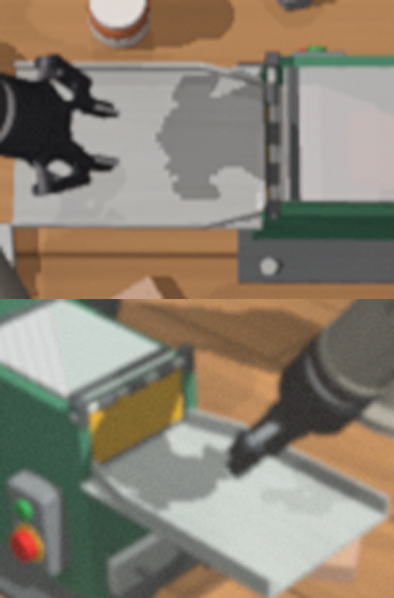

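The flap hangs shut (lower crop at (140,415)), the tray is empty, the slab is inside, and the fingers are clear of everything.

```bash
python3 -c "
from bench import workorder
print(workorder.finish_job())"
```

```text
the job is handed in; nothing more can be done
None
```

The firebrick went in through the flap and dropped down the chute into the crusher, the flap swung shut behind it, the bowl, jar and hammer were not touched, and the job was handed in at about 15 s.

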